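# Hold the daylight viewer's frame at its balance point

## Task

A small leaded glass panel sits in the hinged frame of the daylight viewer, locked flat by a turn knob at its side. Turn the lock knob clockwise until it clicks past its detent and its tongue is clear of the frame; then take the frame by its front grip bar and swing it up gently, without letting it fall either way, to its balance point, standing straight up over its hinge. Finish while still gripping the bar and holding the frame still there; leave the other things on the bench where they are.

Things in the scene. Friction and masses are not known exactly. Their poses are not given: they have to be found in the camera images.
- viewer: daylight viewer, fixed: wooden base 200 x 195 x 15 mm with hinge cheeks (69 mm high), low front rests, two rear stops (65 mm) and, on its left, the lock knob's pillar. Origin on the worktop below the middle of the hinge line; x points from the robot's side to the rear across the hinge line, y left along it, z up. Place and yaw vary.
- hinge_mid (a point): middle of the hinge line, 55 mm above the worktop; axes as the viewer's, so the hinge line is this point's y axis
- frame_angle (a joint): frame angle about the hinge line (rad): 0 = flat towards the robot on its rests, pi/2 = straight up, its balance point (centre of mass right above the hinge; hardly any friction, so it falls forward below and backward above), 2.7 = fallen onto the rear stops. Aluminium frame, 120 mm wide, 16 mm thick, reaching 125 mm from the hinge, about 0.35 kg.
- frame: the swinging frame with its glass panel and grip bar; origin on the middle of the hinge line, its -x axis points from the hinge to the grip bar
- bar_mid (a point): middle of the grip bar: round steel bar, 10 mm thick, 110 mm long, parallel to the hinge line (point's y axis), 165 mm from it, on two thin arms 52 mm either side of its middle. Frame flat: bar 55 mm above the bare worktop, in front of the base, 35 mm of free space between it and the frame. It can turn between the fingers as the frame swings, so the gripper can stay pointing down.
- lock_knob (a joint): turn of the lock knob (rad), clockwise from above: 0 = locked (steel tongue lies over the frame's left rail and blocks it), 1.25 = stop, unlocked. A spring detent resists with at most about 0.15 N m up to 0.62, then pulls it on to about 1.17, where it stays; let go before 0.62 it springs back. The tongue clears the frame from about 1.1.
- knob_grip (a point): middle of the knob's black grip, a flat upright bar 14 mm thick, 38 mm long, 31 mm high, on the knob's vertical axis, 86 mm above the worktop (below it: frame's top face 63 mm, tongue's top face 70.5 mm). Its y axis runs along the 38 mm (viewer's y when locked), x across the 14 mm; it turns with the knob. Knob axis: 85 mm in front of the hinge line, 83 mm left of its middle.
- solder_spool: bystander: grey spool of solder wire, 51 x 61 x 38 mm, standing left of the viewer; origin under it
- masking_roll: bystander: roll of pale tape, 96 mm across, 24 mm high, lying on the worktop right of the viewer; origin under it
- pliers: bystander: pliers with blue handles, 56 x 172 x 14 mm, lying on the worktop; origin under them

How it is judged:
By the outcome, as a careful person would: the job done as asked, in the order asked, and still so for the second after the job is handed in, while the arm keeps its last pose, push and grip.
It also fails if it takes over 54 s, if anything falls off the work surface, if the arm or the gripper's body presses on something with over 40 N, if the wrist force passes 120 N, or if a joint passes its speed limit or range.

## Robot

A 6-joint arm with a two-finger parallel gripper is mounted at the origin on a cart in front of the work surface, level with it; the furniture and walls round the work are solid. World frame = base frame: x ahead of the robot, y to its left, z up, the work surface at z = 0. Lengths are in m, angles in rad, forces in N, time in s.
With the tool pointing down it reaches from about 0.225 to 0.875 m from the base axis. Payload 3.4 kg.
Tool frame: the origin (TCP) lies on the centre line of the jaws, within the pads' length; the fingertips stand 17 mm ahead of it and the grasp point (between the pads) lies 2 mm behind it (env.tip_reach is the distance from the TCP to the fingertips, in m); z points along the fingers, y is the line along which they close (so a half turn about z gives the same grasp; the last joint's range is limited). The gripper opens to 85 mm and grips with 20 to 120 N. Pads are 22 mm wide; open, the fingers measure 114 mm over their backs; the gripper's body (76 mm by 85 mm) begins 54 mm behind the grasp point. The pads swing forward as they close: fully open they stand 13 mm farther back than shut.
Start: joints at [-0.121, 0.276, 1.505, -0, 1.361, -0.121], TCP at [0.575, -0, 0.208] pointing down, gripper open.
Joint ranges: [-2.89, 2.89], [-0.75, 2.08], [0.22, 2.7], [-1.18, 4.32], [0.11, 2.71], [-2.7, 2.7]. Speed limits (rad/s): [2.57, 2.57, 3.14, 3.14, 3.14, 3.14].

## Interface

Orientations are given as a unit quaternion [w, x, y, z].
In Python, from bench import env gives the robot as it stands.
- The arm moves only by the tool step_arm, never from a script. Its arguments are lists of equal length, an entry for each row: "angular": the turn, a rotation vector about the tool's x, y, z in rad, a list of three; "xyz": the shift along the tool's x, y, z in cm, a list of three; "hand": the gripper command: -1 is fully open, 1 is shut, values between are in proportion. In form: {"angular": [[wx, wy, wz], ...], "xyz": [[x, y, z], ...], "hand": [hand, ...]}. A call has 1 to 8 rows; each row is the pose to reach, as a shift and turn from the pose commanded when the call began, along the tool's axes at that moment; what a row does not reach only later rows make up. A row lasts 1/10 s, in which the tool goes at most 50 mm and 8.59 degrees, less where a joint would pass 70% of its speed; a pose out of reach is approached as far as the arm can. A call with a gripper value outside its range is refused whole. The fingers move at their own pace and stop on an object; the grip force is fixed at half the most. Time passes only in rows, so rows that repeat a pose let the fingers close. It gives the time, the measured TCP pose, the force, the opening and the grip force at its end, in the units of the state.
- env.observe(): the state, without advancing time (a new reading comes with each control period).
- env.capture(name): name is "scene" or "side" or "wrist"; returns a dict with "image" (400x640x3 uint8, red, green, blue), "vfov" (degrees; the focal length in pixels is half the picture's height over the tangent of half this angle, whatever the lens; pixels are square), "cx", "cy" (the principal point, pixels), "origin" and "orientation" of the camera in the world; the wrist camera has in their place "tool_from_camera" (4x4, takes a point from camera to tool coordinates, whose origin is the TCP and whose axes are the flange's). Camera axes: x right, y down, z forward; pixel columns grow to the right and rows downward; lengths in m; the calibration is good to about 2 mm. A picture is of the moment at which its call begins: read the wrist's pose just before it. There is no depth.
- env.sign_off(): hands the job in; it is judged then, once.
The state is a dict: "clock": time; "q": joint angles; "qd": joint speeds; "joint_torque": joint torques, N m; "tcp_pos": TCP position; "orientation": TCP orientation; "contact_force": force on the tool from outside, world axes, zero at the start; "moment": the same for the moment, N m; "width": finger opening in m; "finger_force": force on a finger pad.
Only numpy, scipy, OpenCV 4.12 (cv2) and the standard library are available. Lean on these libraries where they do the work, as an engineer would, in place of code of your own. Each camera call takes 0.05 s, during which the arm holds its last target. There are 200 camera calls.

## Working session

There is one attempt and no reset: what is moved stays moved. The work goes in short steps, Python scripts to look and compute and a tool call to move; the robot and the scene stay as the last step left them, time stands still between calls to the robot, and variables do not carry over. Pictures are saved under pics/ and viewed, at most 10 in all, crops included, and the job is handed in when it is done.

Besides the shell and the picture viewer there is one more tool, called after ">>>" in YAML: its name, and indented under it one key for each argument. step_arm: Moves the arm, as the interface text tells. Its arguments: {"type":"object","properties":{"angular":{"type":"array"},"xyz":{"type":"array"},"hand":{"type":"array"}},"required":["angular","xyz","hand"]}

```bash
mkdir -p pics; cat > h.py <<'E'
import numpy as np, cv2
from scipy.spatial.transform import Rotation as R
from bench import env
def rot(q): return R.from_quat([q[1],q[2],q[3],q[0]]).as_matrix()
def cap(name,save=None):
    s=env.observe(); c=env.capture(name)
    if 'origin' in c: o=np.array(c['origin']); M=np.array(c['orientation']); M=rot(M) if M.size==4 else M
    else:
        T=np.array(c['tool_from_camera']); W=rot(s['orientation']); o=W@T[:3,3]+s['tcp_pos']; M=W@T[:3,:3]
    f=200/np.tan(np.radians(c['vfov'])/2)
    if save: cv2.imwrite(f'pics/{save}.png',c['image'][:,:,::-1])
    return dict(im=c['image'],o=o,M=M,f=f,cx=c['cx'],cy=c['cy'])
def ray(c,u,v):
    d=c['M']@np.array([(u-c['cx'])/c['f'],(v-c['cy'])/c['f'],1]); return d/np.linalg.norm(d)
def plane(c,u,v,z):
    d=ray(c,u,v); return c['o']+d*(z-c['o'][2])/d[2]
def tri(c1,p1,c2,p2):
    d1,d2=ray(c1,*p1),ray(c2,*p2); A=np.c_[d1,-d2]; t=np.linalg.lstsq(A,c2['o']-c1['o'],rcond=None)[0]
    a,b=c1['o']+t[0]*d1,c2['o']+t[1]*d2; return (a+b)/2,np.linalg.norm(a-b)
E
python3 - <<'E'
from h import *
import pickle
C={n:cap(n,n+'0') for n in('scene','side','wrist')}
pickle.dump(C,open('c0.pkl','wb'))
for n,c in C.items(): print(n,c['o'],c['M'][:,2],c['f'])
s=env.observe(); print(s)
a=np.vstack([C['scene']['im'],C['wrist']['im']]); 
cv2.imwrite('pics/sw.png',cv2.resize(a,None,fx=.75,fy=.75)[:,:,::-1])
E
```

```text
scene [-0.38601834 -0.38197808  1.1559498 ] [ 0.59420114  0.32657355 -0.73503382] 495.60478971091527
side [ 0.87160642 -1.01674952  0.62423224] [-0.28101093  0.86664675 -0.41225752] 432.4947814600098
wrist [0.57400015 0.08031278 0.37274817] [-0.00186291 -0.31619451 -0.94869255] 339.19182663601777
{'clock': 0.15, 'q': array([-1.21028327e-01,  2.76470865e-01,  1.50584536e+00, -1.56873213e-05,
        1.36070784e+00, -1.21040762e-01]), 'qd': array([ 1.69673491e-03, -1.63622956e-03, -4.64316422e-03, -8.91977658e-04,
       -8.09748898e-04,  5.96605491e-05]), 'joint_torque': array([ 9.65923646e-04, -4.17143512e+01, -2.46032345e+01, -1.26433165e-04,
        7.58384820e-03, -3.43765259e-05]), 'tcp_pos': array([5.74569919e-01, 2.46430921e-05, 2.07725187e-01]), 'orientation': array([-5.58751437e-04,  7.07101043e-01,  7.07112157e-01, -4.47311897e-04]), 'contact_force': array([ 0.18683611, -0.60947437,  0.63458076]), 'moment': array([-0.03691403,  0.01911112, -0.03206158]), 'finger_force': 0.0, 'width': 0.08515727831275938}
```

View pics/scene0.png

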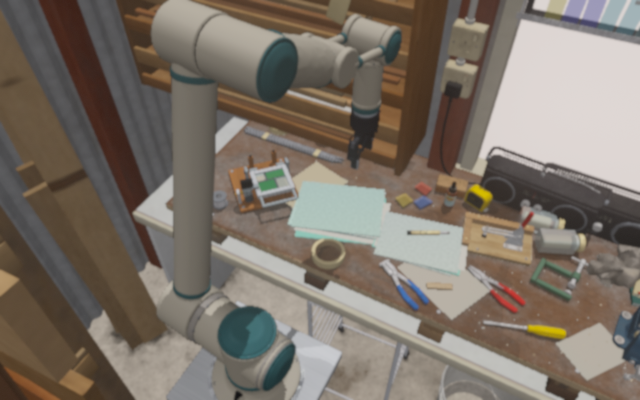

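View pics/wrist0.png

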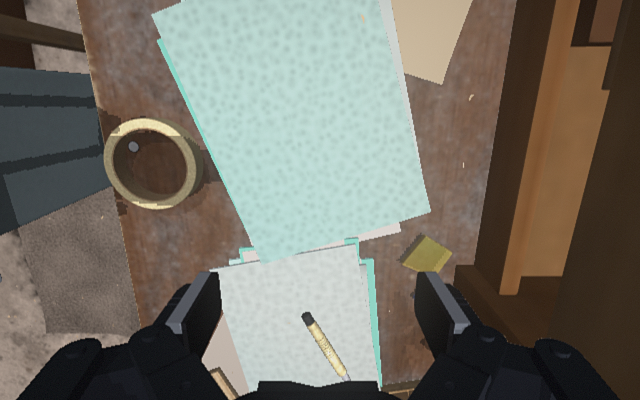

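View pics/side0.png

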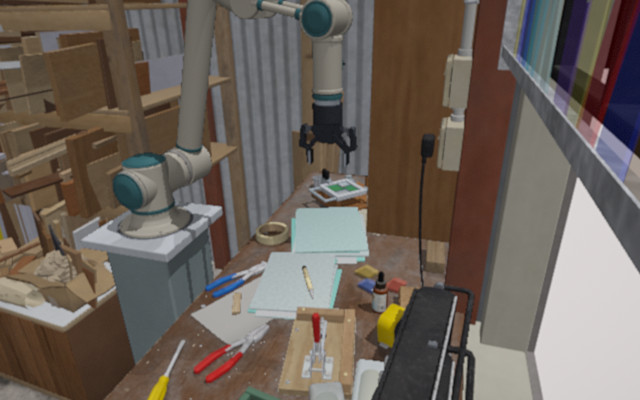

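The scene view shows the viewer at about (265,185), with the black knob near (247,187) and the bar near (280,205). The roll is at (328,253), the spool near (220,200) and the blue pliers at (405,283). The wrist view doesn't reach the viewer, and the side view shows it small at (340,188).

```bash
python3 - <<'E'
from h import *
import pickle
C=pickle.load(open('c0.pkl','rb'))
S=C['scene']
for n,u,v,z in [('green',272,182,.055),('knob',247,187,.086),('barL',260,209,.055),('barR',296,203,.055),('spool',220,200,.03)]: print(n,plane(S,u,v,z).round(3))
print(tri(S,(272,182),C['side'],(343,187)))
cr=S['im'][140:230,190:320]; cr2=C['side']['im'][160:220,290:390]
cv2.imwrite('pics/crop.png',np.vstack([cv2.resize(cr,(780,540),interpolation=2)])[:,:,::-1])
E
```

```text
green [0.534 0.28  0.055]
knob [0.454 0.317 0.086]
barL [0.418 0.251 0.055]
barR [0.491 0.167 0.055]
spool [0.41  0.397 0.03 ]
(array([0.54031047, 0.28423792, 0.05764771]), np.float64(0.014323538942860628))
```

View pics/crop.png

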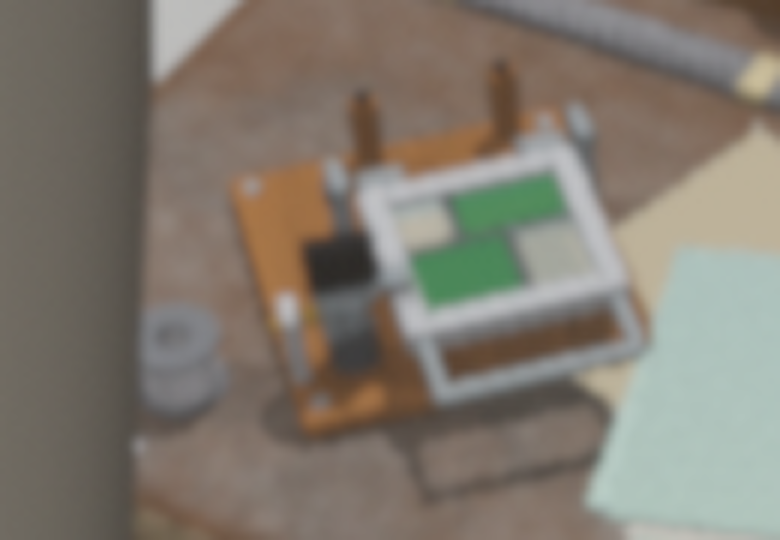

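The crop shows the viewer yawed about 40°, with the knob at crop (340,262) left of the frame and the bar from (440,395) to (645,345). I'll move above it with the yaw aligned for a close look.

>>> step_arm:
  angular:
    - [0,0,-0.14]
    - [0,0,-0.28]
    - [0,0,-0.42]
    - [0,0,-0.56]
    - [0,0,-0.7]
    - [0,0,-0.7]
    - [0,0,-0.7]
    - [0,0,-0.7]
  xyz:
    - [4,-1.5,0]
    - [8,-3,0]
    - [12,-4.5,0]
    - [16,-6,0]
    - [20,-8,0]
    - [24,-8,0]
    - [25,-8,0]
    - [25,-8,0]
  hand: [-1,-1,-1,-1,-1,-1,-1,-1]

```text
clock: 0.95
tcp_pos: [0.4948, 0.2512, 0.208]
orientation: [-0.0, 0.421, 0.907, -0.0]
contact_force: [-0.2, -0.3, 0.7]
width: 0.0855
finger_force: 0.0
```

```bash
python3 - <<'E'
from h import *
import pickle
c=cap('wrist','w1'); pickle.dump(c,open('c1.pkl','wb'))
s=env.observe(); print(s['tcp_pos'],s['q'],s['clock'])
E
```

```text
[0.49488518 0.24978108 0.20801205] [ 3.42677671e-01  2.45673291e-01  1.54849438e+00 -1.13301757e-03
  1.34837197e+00 -3.58394152e-01] 1.0
```

View pics/w1.png

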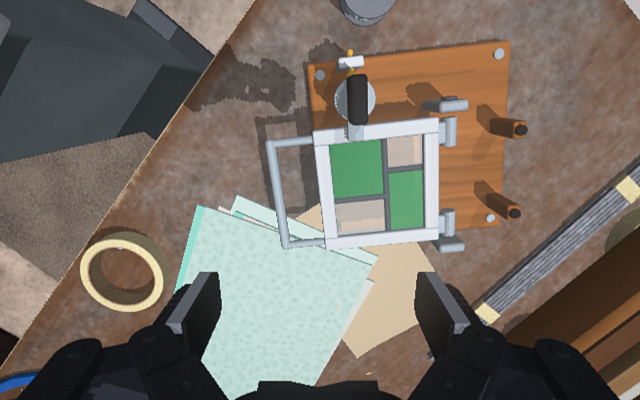

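The wrist view shows the knob grip from about (357,73) to (357,125), the bar from (270,142) to (286,246) and the frame's rear edge at x≈437.

```bash
python3 - <<'E'
from h import *
import pickle
c=pickle.load(open('c1.pkl','rb'))
P={n:plane(c,u,v,z) for n,u,v,z in [('barL',270,142,.055),('barR',286,246,.055),('frL',437,122,.063),('frR',438,240,.063),('knob',357,98,.09),('k1',357,75,.1015),('k2',357,123,.1015),('frontL',318,136,.063),('frontR',327,246,.063)]}
for n in P: print(n,P[n].round(4))
b=P['barL']-P['barR'];print(np.linalg.norm(b),np.degrees(np.arctan2(-b[0],b[1])))
b=P['frontL']-P['frontR'];print(np.linalg.norm(b),np.degrees(np.arctan2(-b[0],b[1])))
s=env.observe();W=rot(s['orientation']);print('tool y yaw',np.degrees(np.arctan2(W[1,1],W[0,1])))
yaw=np.arctan2(-b[0],b[1]);xv=np.array([np.cos(yaw),np.sin(yaw),0]);yv=np.array([-xv[1],xv[0],0])
bm=(P['barL']+P['barR'])/2; h=bm+.165*xv; print('hinge',h,'knob pred',h-.085*xv+.083*yv)
E
```

```text
barL [0.4355 0.2506 0.055 ]
barR [0.513  0.1771 0.055 ]
frL [0.5384 0.3621 0.063 ]
frR [0.6228 0.2835 0.063 ]
knob [0.4678 0.3295 0.09  ]
k1 [0.4557 0.341  0.1015]
k2 [0.4792 0.3151 0.1015]
frontL [0.4654 0.2843 0.063 ]
frontR [0.5426 0.2071 0.063 ]
0.10678534976544309 46.54494348038037
0.10920380974592499 44.98982588097114
tool y yaw 40.18278129654689
hinge [0.59097572 0.33051362 0.055     ] knob pred [0.47218153 0.3291205  0.055     ]
```

>>> step_arm:
  angular:
    - [0,0,-0.05]
    - [0,0,-0.1]
    - [0,0,-0.1]
    - [0,0,-0.1]
  xyz:
    - [3.5,1.5,0]
    - [7.7,3.1,2]
    - [7.7,3.1,4]
    - [7.7,3.1,4]
  hand: [0,0,0,0]

```text
clock: 1.4
tcp_pos: [0.4674, 0.3269, 0.1656]
orientation: [-0.002, 0.376, 0.927, -0.003]
contact_force: [-0.6, 0.2, -0.7]
width: 0.043
finger_force: 0.0
```

```bash
python3 - <<'E'
from h import *
import pickle
c=cap('wrist','w2'); pickle.dump(c,open('c2.pkl','wb'))
s=env.observe(); print(s['tcp_pos'],s['q'],s['clock'],s['width'])
E
```

```text
[0.46869146 0.32691293 0.1671555 ] [ 4.88125408e-01  2.98552507e-01  1.57731125e+00 -1.26720615e-03
  1.26951229e+00 -3.10405041e-01] 1.45 0.04262038235746541
```

View pics/w2.png

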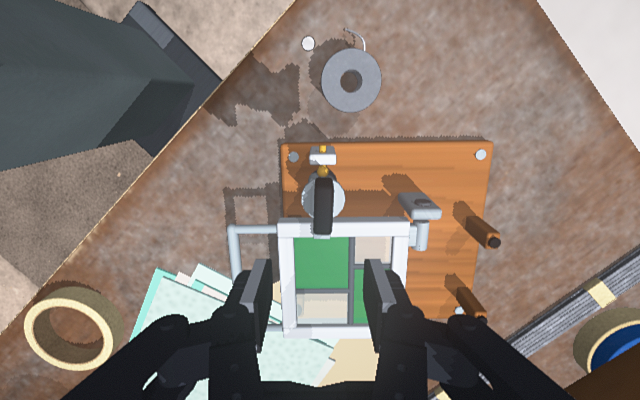

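The second view shows the knob grip upright at (324,180–235), centred between the jaws' lines, and the bar's left corner at (230,229).

```bash
python3 - <<'E'
from h import *
import pickle
a,b=[pickle.load(open(f'c{i}.pkl','rb')) for i in (1,2)]
def dark(c,box):
    x0,y0,x1,y1=box; m=(c['im'][y0:y1,x0:x1].max(2)<60).astype(np.uint8)
    n,l,st,ce=cv2.connectedComponentsWithStats(m); i=1+st[1:,4].argmax(); cn=cv2.findContours((l==i).astype(np.uint8),0,2)[0][0]
    print(st[i]+[x0,y0,0,0,0],ce[i]+[x0,y0],cv2.minAreaRect(cn)); return st[i]+[x0,y0,0,0,0]
A=dark(a,(335,60,380,140));B=dark(b,(300,165,350,242))
s=env.observe();W=rot(s['orientation']);print('tool y yaw',np.degrees(np.arctan2(W[1,1],W[0,1])))
t=lambda p,q:tri(a,p,b,q)
bot=t((A[0]+A[2]/2,A[1]+A[3]),(B[0]+B[2]/2,B[1]+B[3]));print('knob -y end',bot)
print('bar L',t((270,143),(231,229)), 'post top',t((351,62),(322,157)))
print('front L corner',t((315,136),(279,225)))
# top-face ends in w2 on z=.1015
print('end pt',plane(b,B[0]+B[2]/2,B[1]+B[3],.1015), 'tcp frame:',W.T@(bot[0]-s['tcp_pos']))
E
```

```text
[347  74  21  51 746] [355.63941019  96.3002681 ] ((21.725608825683594, 39.07300567626953), (49.851158142089844, 19.703702926635742), 88.49256896972656)
[315 178  18  32 161] [322.00621118 185.27950311] ((23.5, 28.5), (31.0, 17.0), 90.0)
tool y yaw 45.77410172203304
knob -y end (array([0.48932314, 0.31382268, 0.02663914]), np.float64(0.004415118364304159))
bar L (array([0.43586346, 0.25040694, 0.05841366]), np.float64(0.0006079755274110293)) post top (array([0.44652529, 0.3501837 , 0.05376229]), np.float64(0.0012135477608603957))
front L corner (array([0.46345494, 0.28144734, 0.05374621]), np.float64(0.0012563304689780128))
end pt [0.46803906 0.33023123 0.1015    ] tcp frame: [-0.02391554  0.00556805  0.14049524]
```

```bash
python3 - <<'E'
from h import *
import pickle
a,b=[pickle.load(open(f'c{i}.pkl','rb')) for i in (1,2)]
s=env.observe();W=rot(s['orientation'])
im=b['im'];print(im[170:242:4,323].max(1)); print(im[215,305:345].max(1)); print(im[190,305:345].max(1))
for v in (232,235,238):
  e,r=tri(a,(357,124),b,(324,v));print(e,r)
for v in (180,235): 
  p=plane(b,324,v,.1015);print(p,W.T@(p-s['tcp_pos']))
E
```

```text
[187 159  56  58  61  69  70  69  70  71  74  72  75  74  75  75 104 220]
[118 116 116 116 145 184 171 164 114  58  60  64  68  69  72  72  71  73
  72  75  74  75  75  77  75  71  60  99 255 248 232 213 167 141 141 145
 144 147 146 144]
[154 156 155 143 130 126 125 129 132  82  56  59  63  65  65  66  68  70
  69  70  71  72  71  72  72  72  67  57  75 205 241 237 235 233 234 235
 237 241 157 130]
[0.48214659 0.31521231 0.09203401] 0.0024353503954494897
[0.48145489 0.31532822 0.09891968] 0.0030892315837697266
[0.48079183 0.31544224 0.10548328] 0.003709969102919705
[0.45215062 0.34550012 0.1015    ] [0.02481714 0.0020432  0.06564802]
[0.48201388 0.31680135 0.1015    ] [-0.01659981  0.00230709  0.06564678]
```

>>> step_arm:
  angular:
    - [0,0,0]
    - [0,0,0]
    - [0,0,0]
    - [0,0,0]
    - [0,0,0]
    - [0,0,0]
    - [0,0,0]
    - [0,0,0]
  xyz:
    - [0.2,0.15,3]
    - [0.2,0.15,6]
    - [0.2,0.15,7.3]
    - [0.2,0.15,7.3]
    - [0.2,0.15,7.3]
    - [0.2,0.15,7.3]
    - [0.2,0.15,7.3]
    - [0.2,0.15,7.3]
  hand: [0,0,0,0,1,1,1,1]

```text
clock: 2.25
tcp_pos: [0.4693, 0.3316, 0.0964]
orientation: [0.001, 0.376, 0.927, 0.001]
contact_force: [-0.5, 0.5, 0.5]
width: 0.0
finger_force: 0.0
```

```bash
python3 - <<'E'
from h import *
import pickle
c=cap('wrist','w3'); pickle.dump(c,open('c3.pkl','wb'))
s=env.observe(); print(s['tcp_pos'],s['clock'],s['width'],s['finger_force'],s['contact_force'],env.tip_reach)
E
```

```text
[0.46907676 0.33157087 0.09618183] 2.3 -6.234251561822614e-05 0.0 [ 0.29967329  0.36111833 -0.27353594] 0.017
```

View pics/w3.png

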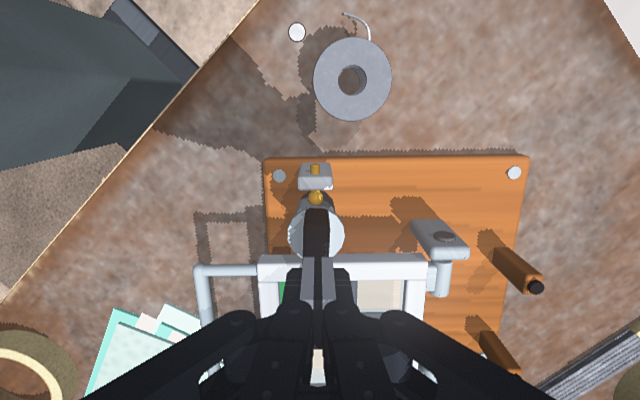

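```bash
python3 - <<'E'
from h import *
import pickle
def proj(c,p): q=c['M'].T@(np.array(p)-c['o']); return (q[:2]/q[2]*c['f']+[c['cx'],c['cy']]).round(1)
s=env.observe();W=rot(s['orientation'])
c=pickle.load(open('c3.pkl','rb'));t=s['tcp_pos']
for dx in(-.011,0,.011): print(proj(c,t+W@[dx,0,.017]),proj(c,t+W@[dx,0,0]))
print(c['cx'],c['cy'],env.capture('wrist')['tool_from_camera'])
for e in((.4693,.3305,.1015),(.483,.317,.1015),(.4555,.344,.1015)): print(proj(c,e))
for n in('scene','side'):
  c=cap(n,n+'3'); print(n,proj(c,(.4693,.3305,.1015)),proj(c,t))
  u,v=proj(c,t).astype(int); cv2.imwrite(f'pics/{n}3c.png',cv2.resize(c['im'][v-50:v+50,u-70:u+70],(560,400),interpolation=2)[:,:,::-1])
E
python3 -c "
import cv2,numpy as np
cv2.imwrite('pics/both.png',cv2.resize(np.hstack([cv2.imread('pics/%s3c.png'%n) for n in('scene','side')]),(800,286)))"
```

```text
[319.5 255.9] [319.7 270. ]
[319.6 238.9] [319.8 251.8]
[319.6 221.4] [319.8 232.9]
317.47917465637596 206.1501589723169 [[-7.56604234e-04 -9.48631718e-01 -3.16381559e-01  8.11613474e-02]
 [ 9.99999708e-01 -7.50398406e-04 -1.41450358e-04 -1.35641236e-03]
 [-1.03227921e-04 -3.16381574e-01  9.48632009e-01 -1.65113788e-01]
 [ 0.00000000e+00  0.00000000e+00  0.00000000e+00  1.00000000e+00]]
[318.7 257.9]
[318.4 289.8]
[318.8 223.5]
scene [245.5 178.9] [245.4 180.1]
side [325.1 169.9] [325.2 171.2]
```

View pics/both.png

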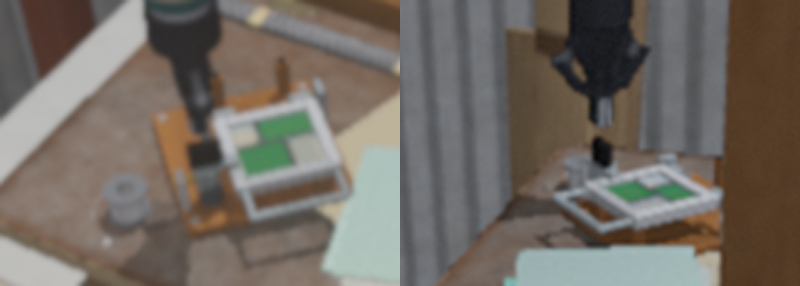

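The crops show the shut fingertips clearly above the knob, at scene (247,175.5) and side (325,165), where the stated reach would put them lower. I'll measure where the tips really are.

```bash
python3 - <<'E'
from h import *
s=env.observe();W=rot(s['orientation']);t=s['tcp_pos']
S,D=cap('scene'),cap('side')
for n,p,q in(('tip',(246.8,175.5),(325,164.8)),('knobtop',(246.5,184),(325.5,170)),):
  x,r=tri(S,p,D,q); print(n,x,r,W.T@(x-t))
import pickle
w=pickle.load(open('c3.pkl','rb'))
print(tri(w,(318,262),D,(325,164.8)))
im=w['im']; print(im[230:310:3,312].max(1), im[230:310:3,326].max(1), im[230:310:3,319].max(1))
E
```

```text
tip [0.46973168 0.32388667 0.12087749] 0.0036436586045522344 [-0.00594433 -0.00474041 -0.0252306 ]
knobtop [0.4661344  0.32708415 0.09521284] 0.016280900053525754 [-0.00113029 -0.00496139  0.00043289]
(array([0.46607397, 0.33495577, 0.11782613]), np.float64(0.0030511232852964594))
[ 54  55  54  54  52  54  53  52  52 106 125 126 126 126 126 127 127 127
 125 126 124 126 124 139 175 178 157] [ 59  58  57  54  58  65  60  60  63 106 125 125 125 125 125 126 124 125
 125 124 125 124 124 126 145  51  49] [56 58 55 54 54 55 56 52 54 51 53 52 53 52 51 54 53 51 50 51 53 53 50 51
 57 57 50]
```

>>> step_arm:
  angular:
    - [0,0,0]
    - [0,0,0]
    - [0,0,0]
    - [0,0,0]
    - [0,0,0]
    - [0,0,0]
  xyz:
    - [0,0,0]
    - [0,0,0]
    - [0,0,0]
    - [0,0,1]
    - [0,0,2]
    - [0,0,2]
  hand: [0,0,0,0,0,0]

```text
clock: 3.15
tcp_pos: [0.4672, 0.3305, 0.0732]
orientation: [-0.001, 0.376, 0.927, -0.002]
contact_force: [0.1, 0.1, -0.1]
width: 0.043
finger_force: 0.0
```

```bash
python3 - <<'E'
from h import *
s=env.observe(); print(s['tcp_pos'],s['clock'],s['width'],s['contact_force'])
I=[]
for n,(u,v) in (('scene',(245,180)),('side',(325,171))):
  c=cap(n); I.append(cv2.resize(c['im'][v-36:v+36,u-50:u+50],(400,288),interpolation=2))
w=cap('wrist')['im'][150:350,200:480]
cv2.imwrite('pics/b4.png',np.vstack([np.hstack(I),np.hstack([cv2.resize(w,(400,286)),np.zeros((286,400,3),np.uint8)])])[:,:,::-1])
E
```

```text
[0.4672108  0.33045214 0.07320852] 3.15 0.043028289511165864 [ 0.10571205  0.06895004 -0.08131552]
```

View pics/b4.png

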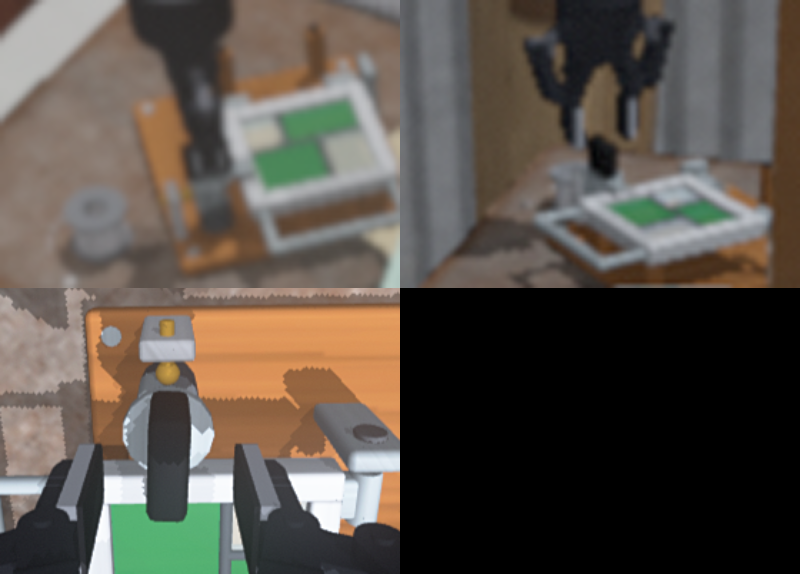

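The picture shows the open tips level with the knob top and the knob centred between them. In full-frame wrist pixels the knob spans v≈223–312 and the pad front edges sit at v≈260.

```bash
python3 - <<'E'
from h import *
s=env.observe();W=rot(s['orientation']);t=s['tcp_pos']; c=cap('wrist','w5')
def proj(p): q=c['M'].T@(np.array(p)-c['o']); return (q[:2]/q[2]*c['f']+[c['cx'],c['cy']]).round(1)
print('tcp',t)
for z in(.085,.095,.1015): print('pad front edge at z',z,proj(t+W@[.011,0,t[2]-z]))
for zz in(.0985,.1015): 
  a=plane(c,317.5,312,zz); print(zz,'-y end',W.T@(a-t))
for zz in(.0705,.1015): print('+y end',zz,W.T@(plane(c,317.5,223,zz)-t))
im=c['im'];print(im[216:320:2,317].max(1))
E
```

```text
tcp [0.46868674 0.33127743 0.07507167]
pad front edge at z 0.085 [320.3 241.1]
pad front edge at z 0.095 [320.4 249.9]
pad front edge at z 0.1015 [320.6 256.2]
0.0985 -y end [-0.02093066 -0.00140792 -0.02343017]
0.1015 -y end [-0.01876913 -0.00140682 -0.02642991]
+y end 0.0705 [ 0.01504394 -0.00137689  0.00457413]
+y end 0.1015 [ 0.02712234 -0.00137301 -0.02642442]
[135 111 114  55  54  56  57  55  55  54  55  54  57  55  55  57  56  55
  53  54  54  54  54  53  55  57  54  55  56  70  71  69  69  71  71  71
  71  70  70  70  69  68  68  69  67  66  67  64 103 182 178 179]
```

>>> step_arm:
  angular:
    - [0,0,0]
    - [0,0,0]
    - [0,0,0]
    - [0,0,0]
    - [0,0,0]
    - [0,0,0]
    - [0,0,0]
    - [0,0,0]
  xyz:
    - [0,-0.1,1]
    - [0,-0.1,2]
    - [0,-0.1,2.3]
    - [0,-0.1,2.3]
    - [0,-0.1,2.3]
    - [0,-0.1,2.3]
    - [0,-0.1,2.3]
    - [0,-0.1,2.3]
  hand: [0,0,0,0,1,1,1,1]

```text
clock: 4.15
tcp_pos: [0.4684, 0.3309, 0.0528]
orientation: [0.0, 0.376, 0.927, 0.0]
contact_force: [-0.1, 1.5, 1.0]
width: 0.0132
finger_force: 60.4
```

>>> step_arm:
  angular:
    - [0,0,0.12]
    - [0,0,0.24]
    - [0,0,0.36]
    - [0,0,0.48]
    - [0,0,0.6]
    - [0,0,0.72]
    - [0,0,0.84]
    - [0,0,0.84]
  xyz:
    - [0,0,0]
    - [0,0,0]
    - [0,0,0]
    - [0,0,0]
    - [0,0,0]
    - [0,0,0]
    - [0,0,0]
    - [0,0,0]
  hand: [1,1,1,1,1,1,1,1]

```text
clock: 4.95
tcp_pos: [0.4696, 0.3313, 0.0528]
orientation: [0.001, 0.721, 0.693, 0.002]
contact_force: [4.4, 2.1, -0.3]
width: 0.013
finger_force: 60.3
```

>>> step_arm:
  angular:
    - [0,0,0.1]
    - [0,0,0.2]
    - [0,0,0.3]
    - [0,0,0.36]
    - [0,0,0.36]
    - [0,0,0.36]
  xyz:
    - [0,0,0]
    - [0,0,0]
    - [0,0,0]
    - [0,0,0]
    - [0,0,0]
    - [0,0,0]
  hand: [1,1,1,1,1,1]

```text
clock: 5.55
tcp_pos: [0.4701, 0.3312, 0.0529]
orientation: [0.001, 0.833, 0.554, 0.002]
contact_force: [4.3, 0.9, -2.1]
width: 0.013
finger_force: 60.1
```

```bash
python3 - <<'E'
from h import *
s=env.observe(); print(s['moment'],s['contact_force'],s['q'],2*(np.arctan2(s['orientation'][1],s['orientation'][2])))
E
```

```text
[ 0.19709937 -0.76596247 -0.01411411] [ 4.34799452  0.88670082 -2.06510642] [ 4.93240166e-01  4.00975041e-01  1.73424885e+00 -8.30960927e-04
  1.00223955e+00  8.90349268e-01] 1.967459471391681
```

>>> step_arm:
  angular:
    - [0,0,0]
    - [0,0,0]
    - [0,0,0]
    - [0,0,0]
    - [0,0,0]
    - [0,0,0]
    - [0,0,0]
    - [0,0,0]
  xyz:
    - [0,0,0]
    - [0,0,0]
    - [0,0,0]
    - [0,0,-2]
    - [0,0,-4]
    - [0,0,-7]
    - [0,0,-10]
    - [0,0,-10]
  hand: [0,0,0,0,0,0,0,0]

```text
clock: 6.35
tcp_pos: [0.4701, 0.332, 0.1568]
orientation: [0.0, 0.833, 0.553, 0.004]
contact_force: [-0.4, -0.6, 0.8]
width: 0.0427
finger_force: 0.0
```

>>> step_arm:
  angular:
    - [0,0,-0.14]
    - [0,0,-0.28]
    - [0,0,-0.42]
    - [0,0,-0.56]
    - [0,0,-0.7]
    - [0,0,-0.84]
    - [0,0,-0.98]
    - [0,0,-1.12]
  xyz:
    - [-1.5,0.7,0]
    - [-3,1.4,0]
    - [-5,2.3,0]
    - [-7,3.2,0]
    - [-9,4.1,0]
    - [-10.7,4.9,0]
    - [-10.7,4.9,0]
    - [-10.7,4.9,0]
  hand: [0,0.3,0.3,0.3,0.3,0.3,0.3,0.3]

```text
clock: 7.15
tcp_pos: [0.4705, 0.212, 0.1516]
orientation: [-0.001, 0.41, 0.912, -0.001]
contact_force: [-0.7, -0.0, -0.8]
width: 0.0303
finger_force: 0.0
```

>>> step_arm:
  angular:
    - [0,0,-0.08]
    - [0,0,-0.08]
    - [0,0,-0.08]
  xyz:
    - [0,0,0]
    - [0,0,0]
    - [0,0,0]
  hand: [0.3,0.3,0.3]

```text
clock: 7.45
tcp_pos: [0.4709, 0.2128, 0.1519]
orientation: [-0.001, 0.377, 0.926, -0.0]
contact_force: [0.6, 0.5, -0.1]
width: 0.0304
finger_force: 0.0
```

```bash
python3 - <<'E'
from h import *
import pickle
s=env.observe(); c=cap('wrist','w6'); pickle.dump(c,open('c6.pkl','wb')); W=rot(s['orientation'])
print(s['tcp_pos'],s['width'],'yaw',np.degrees(np.arctan2(W[1,1],W[0,1])))
E
```

```text
[0.4708689  0.21282674 0.15187254] 0.030439220720531332 yaw 45.76075081304302
```

View pics/w6.png

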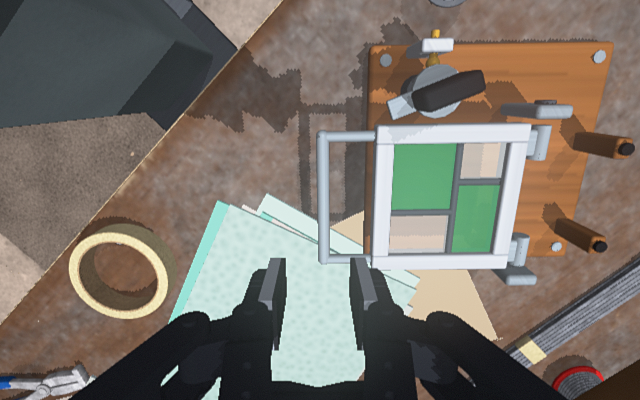

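The knob now stands turned with its tongue clear of the rail. The bar runs from (323,136) to (324,258), parallel to the jaw plane, which settles both the yaw and the unlocking. I'll compute the shift.

```bash
python3 - <<'E'
from h import *
import pickle
a,c=[pickle.load(open(f'c{i}.pkl','rb')) for i in(1,6)]
s=env.observe();W=rot(s['orientation']);t=s['tcp_pos']
for n,p,q in(('L',(270,143),(323,136)),('R',(286,246),(324,258))):
  x,r=tri(a,p,c,q);print(n,x,r,'tool',W.T@(x-t), 'plane',W.T@(plane(c,*q,.055)-t))
im=c['im'].astype(int)
for v in(160,190,220): print(im[v,312:336].min(1))
h=plane(c,530,190,.055);print(W.T@(plane(c,530,140,.063)-t),W.T@(plane(c,510,262,.063)-t))
E
```

```text
L [0.4363551  0.25018644 0.05774619] 0.0005973767418913753 tool [0.05076242 0.00262933 0.09425605] plane [0.05013683 0.00268524 0.09700187]
R [0.51305759 0.17711208 0.05280777] 0.0018420228458216304 tool [-0.05517341  0.0037655   0.09913781] plane [-0.05305692  0.00396874  0.09694652]
[122 123 122 119  97 112 139 156 173 181 190 192 191 181 180 169 146 105
  97 102 106 107 114 113]
[126 125 122 119 114 100 127 149 167 180 188 197 198 184 181 172 149 107
 109 114 112 108 109 109]
[223 221 200 164 146  93 117 145 162 179 188 195 199 187 184 177 157 117
  90 101  94  94 105  93]
[0.04802617 0.15590156 0.08886411] [-0.05273839  0.15904025  0.08880838]
```

>>> step_arm:
  angular:
    - [0,0,0]
    - [0,0,0]
    - [0,0,0]
    - [0,0,0]
    - [0,0,0]
    - [0,0,0]
    - [0,0,0]
    - [0,0,0]
  xyz:
    - [-0.1,0.25,3]
    - [-0.1,0.25,6]
    - [-0.1,0.25,9]
    - [-0.1,0.25,10.5]
    - [-0.1,0.25,12]
    - [-0.1,0.25,13.3]
    - [-0.1,0.25,13.3]
    - [-0.1,0.25,13.3]
  hand: [0.3,0.3,0.3,0.3,0.3,0.3,0.3,0.3]

```text
clock: 8.3
tcp_pos: [0.4739, 0.2141, 0.0194]
orientation: [-0.0, 0.376, 0.927, -0.0]
contact_force: [0.5, 0.3, -0.4]
width: 0.0297
finger_force: 0.0
```

>>> step_arm:
  angular:
    - [0,0,0]
    - [0,0,0]
    - [0,0,0]
    - [0,0,0]
    - [0,0,0]
  xyz:
    - [0,0,0]
    - [0,0,0]
    - [0,0,0]
    - [0,0,0]
    - [0,0,0]
  hand: [1,1,1,1,1]

```text
clock: 8.8
tcp_pos: [0.475, 0.2147, 0.0203]
orientation: [0.001, 0.376, 0.927, 0.001]
contact_force: [0.2, 2.1, 5.4]
width: 0.0076
finger_force: 59.0
```

```bash
python3 - <<'E'
from h import *
s=env.observe(); W=rot(s['orientation']); print(s['tcp_pos'],s['width'],s['finger_force'],s['contact_force'],s['moment'],s['q'],'yaw',np.degrees(np.arctan2(W[1,1],W[0,1])))
E
```

```text
[0.47503075 0.21465668 0.02026432] 0.007571048849985303 59.006046652793884 [0.17675345 2.09908316 5.35575792] [ 0.41563719 -0.1237692   0.07785309] [ 2.90612317e-01  3.73924883e-01  1.88930669e+00  4.74032364e-04
  8.75650731e-01 -5.09689684e-01] yaw 45.836632428872264
```

Width reads 7.6 mm on a 10 mm bar, so the grip may be on the tips. I'll regrip a bit deeper.

>>> step_arm:
  angular:
    - [0,0,0]
    - [0,0,0]
    - [0,0,0]
    - [0,0,0]
    - [0,0,0]
    - [0,0,0]
    - [0,0,0]
    - [0,0,0]
  xyz:
    - [0,0,0]
    - [0,0,0]
    - [0,0,0.5]
    - [0,0,0.8]
    - [0,0,0.8]
    - [0,0,0.8]
    - [0,0,0.8]
    - [0,0,0.8]
  hand: [0.4,0.4,0.4,0.4,1,1,1,1]

```text
clock: 9.6
tcp_pos: [0.4746, 0.215, 0.0115]
orientation: [0.0, 0.376, 0.927, 0.001]
contact_force: [0.6, 5.4, -1.0]
width: 0.0083
finger_force: 58.4
```

```bash
python3 - <<'E'
from h import *
s=env.observe(); W=rot(s['orientation']); print(s['tcp_pos'],s['width'],s['finger_force'],s['contact_force'],s['moment'])
E
```

```text
[0.47460278 0.21504606 0.01153045] 0.008331420040760882 58.387375473976135 [ 0.59539806  5.39962049 -0.96276986] [ 0.74586542 -0.12337615  0.13933368]
```

>>> step_arm:
  angular:
    - [0,0,0]
    - [0,0,0]
    - [0,0,0]
    - [0,0,0]
    - [0,0,0]
    - [0,0,0]
    - [0,0,0]
    - [0,0,0]
  xyz:
    - [0.02,0.02,-0.82]
    - [0,0.08,-1.65]
    - [0,0.19,-2.47]
    - [0,0.33,-3.28]
    - [0,0.51,-4.08]
    - [0,0.74,-4.88]
    - [0,1.0,-5.66]
    - [0,1.3,-6.43]
  hand: [1,1,1,1,1,1,1,1]

```text
clock: 10.4
tcp_pos: [0.4833, 0.2242, 0.0756]
orientation: [-0.0, 0.376, 0.927, 0.001]
contact_force: [2.1, 4.9, -3.8]
width: 0.0077
finger_force: 58.5
```

```bash
python3 - <<'E'
from h import *
s=env.observe(); c=cap('scene','s7'); s2=env.observe(); print(s2['tcp_pos'],s2['width'],s2['finger_force'],s2['contact_force'],s2['moment'])
th=np.arange(.4,1.61,.05)
for a,b in((.4,.8),(.8,1.2),(1.2,np.pi/2)):
  t=np.linspace(a,b,9)[1:];print(np.c_[16.5*(np.cos(a)-np.cos(t)),-16.5*(np.sin(t)-np.sin(a))].round(2).tolist())
def proj(c,p): q=c['M'].T@(np.array(p)-c['o']); return (q[:2]/q[2]*c['f']+[c['cx'],c['cy']]).round(1)
E
```

```text
[0.48359271 0.2244808  0.07676989] 0.007751802905864634 58.38499367237091 [-1.17381385  3.58201613 -0.28474668] [0.65817245 0.01636908 0.14827626]
[[0.34, -0.75], [0.72, -1.49], [1.13, -2.2], [1.58, -2.89], [2.06, -3.56], [2.58, -4.2], [3.12, -4.82], [3.7, -5.41]]
[[0.61, -0.56], [1.24, -1.09], [1.9, -1.58], [2.58, -2.05], [3.29, -2.48], [4.01, -2.87], [4.76, -3.22], [5.52, -3.54]]
[[0.72, -0.26], [1.45, -0.49], [2.19, -0.68], [2.94, -0.84], [3.69, -0.96], [4.45, -1.05], [5.21, -1.1], [5.98, -1.12]]
```

>>> step_arm:
  angular:
    - [0,0,0]
    - [0,0,0]
    - [0,0,0]
    - [0,0,0]
    - [0,0,0]
    - [0,0,0]
    - [0,0,0]
    - [0,0,0]
  xyz:
    - [0,0.34,-0.75]
    - [0,0.72,-1.49]
    - [0,1.13,-2.2]
    - [0,1.58,-2.89]
    - [0,2.06,-3.56]
    - [0,2.58,-4.2]
    - [0,3.12,-4.82]
    - [0,3.7,-5.41]
  hand: [1,1,1,1,1,1,1,1]

```text
clock: 11.25
tcp_pos: [0.5072, 0.2495, 0.1299]
orientation: [-0.001, 0.376, 0.927, -0.001]
contact_force: [-4.7, 1.8, 0.9]
width: 0.0079
finger_force: 58.7
```

>>> step_arm:
  angular:
    - [0,0,0]
    - [0,0,0]
    - [0,0,0]
    - [0,0,0]
    - [0,0,0]
    - [0,0,0]
    - [0,0,0]
    - [0,0,0]
  xyz:
    - [0,0.61,-0.56]
    - [0,1.24,-1.09]
    - [0,1.9,-1.58]
    - [0,2.58,-2.05]
    - [0,3.29,-2.48]
    - [0,4.01,-2.87]
    - [0,4.76,-3.22]
    - [0,5.52,-3.54]
  hand: [1,1,1,1,1,1,1,1]

```text
clock: 12.05
tcp_pos: [0.5452, 0.2895, 0.1673]
orientation: [-0.001, 0.376, 0.927, -0.001]
contact_force: [-8.3, 1.9, 4.9]
width: 0.0081
finger_force: 60.0
```

```bash
python3 - <<'E'
from h import *
import pickle
c=cap('wrist','w8'); s2=env.observe(); print(s2['tcp_pos'],s2['width'],s2['finger_force'],s2['contact_force'],s2['moment'])
im=c['im'].astype(int); g=(im[...,1]-np.maximum(im[...,0],im[...,2])>40)
print(g[:250].sum(), np.argwhere(g).min(0),np.argwhere(g).max(0))
S=cap('scene'); i=S['im'].astype(int); g=(i[...,1]-np.maximum(i[...,0],i[...,2])>25); g[:,320:]=0;g[250:]=0; p=np.argwhere(g);print(len(p),p.mean(0) if len(p) else 0)
E
```

```text
[0.54634159 0.29065801 0.1678801 ] 0.0074925602440799165 60.22449731826782 [-7.8368489   2.01862373  8.18827518] [-0.05867913  1.61678928  0.20897518]Traceback (most recent call last):
  File "<stdin>", line 5, in <module>
    return umr_minimum(a, axis, None, out, keepdims, initial, where)
ValueError: zero-size array to reduction operation minimum which has no identity
```

>>> step_arm:
  angular:
    - [0,0,0]
    - [0,0,0]
    - [0,0,0]
    - [0,0,0]
    - [0,0,0]
    - [0,0,0]
    - [0,0,0]
    - [0,0,0]
  xyz:
    - [0.04,0.72,-0.3]
    - [0.08,1.45,-0.55]
    - [0.12,2.19,-0.77]
    - [0.16,2.94,-0.95]
    - [0.2,3.69,-1.09]
    - [0.2,4.45,-1.2]
    - [0.2,5.21,-1.25]
    - [0.2,5.98,-1.27]
  hand: [1,1,1,1,1,1,1,1]

```text
clock: 12.9
tcp_pos: [0.588, 0.3347, 0.1794]
orientation: [0.0, 0.376, 0.927, 0.001]
contact_force: [-3.8, 2.6, 4.5]
width: 0.008
finger_force: 61.2
```

```bash
python3 - <<'E'
from h import *
import pickle
C={n:cap(n,n+'9') for n in('wrist','scene','side')}; pickle.dump(C,open('c9.pkl','wb'))
s2=env.observe(); print(s2['clock'],s2['tcp_pos'],s2['width'],s2['finger_force'],s2['contact_force'],s2['moment'])
t0=np.array([.4746,.215,.0115]);d=s2['tcp_pos']-t0;print('travel',np.hypot(*d[:2]),np.degrees(np.arctan2(d[1],d[0])),d[2])
for n in C:
  i=C[n]['im'].astype(int); g=((i[...,1]-np.maximum(i[...,0],i[...,2]))>30).astype(np.uint8)
  k,l,st,ce=cv2.connectedComponentsWithStats(g); print(n,[(st[j].tolist()) for j in range(1,k) if st[j,4]>25])
E
```

```text
13.05 [0.58872248 0.33546774 0.179311  ] 0.0076175617566503805 61.30318880081177 [-3.7883325   2.36402481  4.76735784] [0.33248107 0.61550392 0.22865143]
travel 0.16594100285018926 46.54937569639477 0.16781100112600603
wrist []
scene []
side []
```

```bash
python3 - <<'E'
from h import *
import pickle
c=pickle.load(open('c9.pkl','rb'))['wrist']
def proj(p): q=c['M'].T@(np.array(p)-c['o']); return (q[:2]/q[2]*c['f']+[c['cx'],c['cy']]).round(1)
yaw=np.radians(46.5);xv=np.array([np.cos(yaw),np.sin(yaw),0]);yv=np.array([-xv[1],xv[0],0]);zv=np.array([0,0,1.])
h=np.array([.5887,.3355,.055])
for sgn in(.12,.09,.06,.03):
  a,b=[proj(h+yv*.06+xv*x+zv*sgn) for x in(-.008,.008)]; v=int(round((a[1]+b[1])/2))
  print(sgn,a,b); u=int(a[0]); print(u-16, c['im'][v,u-16:u+52:2].min(1).tolist())
print(proj(h+zv*.165+yv*.052))
E
```

```text
0.12 [304.8 138.3] [337.2 137.9]
288 [45, 48, 50, 51, 52, 52, 47, 94, 118, 117, 117, 118, 118, 117, 115, 115, 116, 117, 117, 116, 118, 116, 84, 85, 88, 86, 86, 88, 86, 86, 85, 85, 86, 87]
0.09 [306.6 131.7] [334.3 131.3]
290 [51, 52, 51, 54, 53, 51, 49, 91, 117, 117, 118, 119, 118, 116, 117, 117, 118, 119, 119, 116, 84, 83, 84, 84, 88, 86, 86, 86, 83, 84, 85, 85, 85, 85]
0.06 [307.9 126.8] [332.  126.5]
291 [59, 51, 50, 52, 50, 52, 51, 59, 114, 118, 116, 117, 117, 116, 119, 116, 118, 118, 120, 82, 86, 83, 86, 83, 83, 85, 83, 82, 81, 83, 82, 82, 82, 82]
0.03 [308.9 123. ] [330.3 122.7]
292 [57, 50, 49, 52, 51, 52, 49, 48, 112, 118, 118, 118, 118, 119, 120, 119, 117, 113, 80, 82, 83, 80, 82, 81, 81, 81, 83, 83, 81, 82, 80, 83, 81, 81]
[322.6 174.8]
```

The frame's left rail appears as a strip at an almost constant offset over its height, which puts it within about 0.5° of vertical. I'll hold briefly and check it's still.

>>> step_arm:
  angular:
    - [0,0,0]
    - [0,0,0]
    - [0,0,0]
    - [0,0,0]
    - [0,0,0]
    - [0,0,0]
    - [0,0,0]
    - [0,0,0]
  xyz:
    - [0,0,0]
    - [0,0,0]
    - [0,0,0]
    - [0,0,0]
    - [0,0,0]
    - [0,0,0]
    - [0,0,0]
    - [0,0,0]
  hand: [1,1,1,1,1,1,1,1]

```text
clock: 13.85
tcp_pos: [0.5884, 0.3351, 0.1793]
orientation: [0.001, 0.376, 0.927, 0.002]
contact_force: [-4.4, 2.7, 5.8]
width: 0.0079
finger_force: 61.3
```

```bash
python3 - <<'E'
from h import *
c=cap('wrist'); s=env.observe(); print(s['tcp_pos'],s['width'],s['finger_force'],s['contact_force'],abs(s['qd']).max())
for v in(138,123): 
  r=c['im'][v].min(1)[285:345]; k=np.where(r>100)[0]+285; print(v,k.min(),k.max())
if s['finger_force']>40 and s['width']>.005: print(env.sign_off())
E
```

```text
[0.58845645 0.33511741 0.17933821] 0.007854426931932378 61.27432465553284 [-3.59237161  1.64666261  5.6861645 ] 0.001554052270935716
138 302 329
123 307 325
the job is handed in; nothing more can be done
None
```

The job is handed in: the knob is turned past its detent with the tongue clear, and the frame stands within about 0.5° of straight up by the wrist camera, held still by its grip bar at about 14 s on the clock.

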